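# Load the slanted bottle stand by container size

## Robot

A 6-joint arm with a two-finger parallel gripper is mounted at the origin on a cart in front of the work surface, level with it; the furniture and walls round the work are solid. World frame = base frame: x ahead of the robot, y to its left, z up, the work surface at z = 0. Lengths are in mm, angles in rad, forces in N, time in s.
With the tool pointing down it reaches from about 350 to 875 mm from the base axis. Payload 4.2 kg.
Tool frame: the origin (TCP) lies on the mounting face of the last link; the fingertips stand 173 mm ahead of it and the grasp point (between the pads) lies grip_point_offset ahead of it (grip_point_offset is the distance from the TCP to the grasp point, in mm); z points along the fingers, y is the line along which they close (so a half turn about z gives the same grasp; the last joint's range is limited). The gripper opens to 85 mm and grips with 20 to 120 N. Pads are 22 mm wide; open, the fingers measure 114 mm over their backs; the gripper's body (76 mm by 85 mm) begins 54 mm behind the grasp point. The pads swing forward as they close: fully open they stand 13 mm farther back than shut.
Start: joints at [1.377, 0.385, 0.008, 0, -1.194, -0.259], TCP at [273.395, 562.01, 404.712] pointing down, gripper open.
Joint ranges: [-3.14, 3.14], [-1.21, 2.06], [-1.07, 1.41], [-3.16, 2.05], [-2.99, -0.16], [-3.1, 3.1]. Speed limits (rad/s): [2.79, 2.79, 3.14, 3.14, 3.14, 3.14].

## Interface

Orientations are given as a unit quaternion [x, y, z, w].
In Python, from bench import read_state, get_image, job_done, recognise, place_of, grip_point_offset gives the robot as it stands. The module is installed in compiled form; this text tells all that it offers.
- The arm moves only by the tool carry_out, never from a script. Its arguments are lists of equal length, an entry for each row: "slide": the shift along the tool's x, y, z in m, a list of three; "roll": the turn about the tool's z in degrees; "claw": the finger opening in m, from 0 to 0.0854. A call has 1 to 8 rows; each row is the pose to reach, as a shift and turn from the pose commanded when the call began, along the tool's axes at that moment; what a row does not reach only later rows make up. A row lasts 1/8 s, in which the tool goes at most 62.5 mm and 10.7 degrees, less where a joint would pass 70% of its speed; a pose out of reach is approached as far as the arm can. A call with a gripper value outside its range is refused whole. The fingers move at their own pace and stop on an object; the grip force is fixed at half the most. Time passes only in rows, so rows that repeat a pose let the fingers close. It gives the time, the measured TCP pose, the force, the opening and the grip force at its end, in the units of the state.
- read_state(): the state, without advancing time (a new reading comes with each control period).
- get_image(name): name is "scene" or "side" or "wrist"; returns a dict with "img" (480x640x3 uint8, red, green, blue), "z_map" (480x640 float32, mm along the optical axis (not along the pixel's ray), 0 where there is no reading), "mtx" (3x3 intrinsics, pixels), "world_from_camera" (4x4, takes a point from camera to world coordinates); the wrist camera has in their place "T_tool_cam" (4x4, takes a point from camera to tool coordinates, whose origin is the TCP and whose axes are the flange's). Camera axes: x right, y up, looking along -z (the intrinsics and any distortion apply to the point x, -y, -z); pixel columns grow to the right and rows downward; lengths in mm; the calibration is good to about 2 mm. A picture is of the moment at which its call begins: read the wrist's pose just before it.
- job_done(): hands the job in; it is judged then, once.
Trained networks look in a picture, given as the dict that the camera call returned (one of the last four; its "shot" number tells which), for a name from the list of things; names that differ only in an ending like _2 or _b are one class to them, and where a whole thing is asked for, a point or a joint stands for the part that bears it (a point fixed in the world has none). Each returns a list of dicts, best first, with "conf" (0 to 1); they miss things now and then, are a little off and sometimes report something else, mostly with a low value. They report only what shows in the picture. A call takes as long as a camera call. They do not tell look-alikes from the thing itself.
- recognise(picture, thing): "at" ([column, row] in pixels, amid what is visible of it).
- place_of(picture, thing): "at" ([column, row] in pixels: a listed point, or the origin of a listed thing).
The state is a dict: "clock": time; "joints": joint angles; "joint_vel": joint speeds; "joint_efforts": joint torques, N m; "position": TCP position; "ee_rot": TCP orientation; "contact_force": force on the tool from outside, world axes, zero at the start; "wrist_torque": the same for the moment, N m; "gripper_width": finger opening in mm; "grasp_force": force on a finger pad.
Only numpy, scipy, OpenCV 4.12 (cv2) and the standard library are available. Lean on these libraries where they do the work, as an engineer would, in place of code of your own. Each camera call takes 0.05 s, during which the arm holds its last target. There are 200 camera calls.

## Task

From the open desk (not from the steel tray at the right), put the dark glass jar with the white screw cap, the dropper bottle and the little vial into the slanted bottle stand, each cap outward in the pocket made for its size (jar in the largest, bottle in the middle one, vial in the smallest). Let each go right down until it sits on the bottom of its pocket, and leave the swab cup, the label roll and the cotton cup where they stand.

Things in the scene. Friction and masses are not known exactly. Their poses are not given: they have to be found in the camera images.
- jar: dark glass jar with a white screw cap, standing upright on the open desk (not the one in the steel tray): body 59 mm in diameter up to 58 mm, cap 53 mm in diameter from 56 to 77 mm (the top); about 0.13 to 0.22 kg. Origin at the centre of its underside, z up through the cap
- bottle: dropper bottle standing upright: round body 38 mm in diameter up to the shoulder, black cap 22 mm in diameter from 64 mm to the top. Total height 82 mm; about 0.05 to 0.085 kg. Origin at the centre of its underside, z up through the cap
- vial: small vial standing upright: body 19 mm in diameter up to 29 mm, cap 20 mm in diameter from 29 to 44 mm (the top); about 0.012 to 0.019 kg. Origin at the centre of its underside, z up through the cap
- stand_base: steel base plate of the bottle stand, 110 x 256 x 6 mm, fixed to the desk, turned differently each time. Three equal blocks with one pocket each stand on it in a row along y, 80 mm apart; their order varies. The pockets lean towards its front (-x, the robot's side). Highest edge of the empty blocks 95 mm above the desk. Origin at the centre of its underside, z up
- pocket_large: the largest pocket of the stand: square, 67 x 67 mm inside, 42 mm deep, in a fixed white plastic block 78 x 78 x 54 mm that leans 30 degrees towards the stand's front. Origin at the centre of the pocket's floor; z points out of the pocket along its axis, 30 degrees from vertical (mouth at z = 42 mm); x to the back of the stand and up, y along the row
- pocket_medium: the middle-sized pocket of the stand: square, 46 x 46 mm inside, 42 mm deep, in a fixed white plastic block 78 x 78 x 54 mm that leans 30 degrees towards the stand's front. Origin at the centre of the pocket's floor; z points out of the pocket along its axis, 30 degrees from vertical (mouth at z = 42 mm); x to the back of the stand and up, y along the row
- pocket_small: the smallest pocket of the stand: square, 26 x 26 mm inside, 26 mm deep, in a fixed white plastic block 78 x 78 x 54 mm that leans 30 degrees towards the stand's front. Origin at the centre of the pocket's floor; z points out of the pocket along its axis, 30 degrees from vertical (mouth at z = 26 mm); x to the back of the stand and up, y along the row
- swab_cup: bystander, loose on the open desk (not the one in the tray): steel cup 66 mm in diameter with an opened swab pack sticking out, 96 mm tall. Origin at the centre of its underside
- label_roll: bystander, loose: white roll of labels lying flat, 72 mm in diameter, 31 mm tall. Origin at the centre of its underside
- cotton_cup: bystander, loose on the open desk (not the one in the tray): steel cup with a lid, 67 mm in diameter, 63 mm tall. Origin at the centre of its underside
Things that resemble listed ones, but are neither listed nor needed, are in the scene too. What is shaped like the vial but pink is not meant. Several things have the shape of the bottle; the one meant has the colours described above.

How it is judged:
By the outcome, as a careful person would: the job done as asked, in the order asked, and still so for the second after the job is handed in, with the robot touching nothing.
It also fails if it takes over 72 s, if anything falls off the work surface, if the arm or the gripper's body presses on something with over 40 N, if the wrist force passes 120 N, or if a joint passes its speed limit or range.

## Working session

There is one attempt and no reset: what is moved stays moved. The work goes in short steps, Python scripts to look and compute and a tool call to move; the robot and the scene stay as the last step left them, time stands still between calls to the robot, and variables do not carry over. Pictures are saved under pics/ and viewed, at most 10 in all, crops included, and the job is handed in when it is done.

Besides the shell and the picture viewer there is one more tool, called by a JSON object that holds its "op" and its "data". carry_out: Moves the arm, as the interface text tells. Its arguments: {"type":"object","properties":{"slide":{"type":"array"},"roll":{"type":"array"},"claw":{"type":"array"}},"required":["slide","roll","claw"]}

```bash
mkdir -p pics; cat > h.py <<'E'
import numpy as np, cv2
from bench import *
from scipy.spatial.transform import Rotation as R
def cam(p,st=None):
    if 'world_from_camera' in p: return np.array(p['world_from_camera'])
    T=np.eye(4);T[:3,:3]=R.from_quat(st['ee_rot']).as_matrix();T[:3,3]=st['position'];return T@np.array(p['T_tool_cam'])
def ray(p,uv,st=None):
    K=np.array(p['mtx']);T=cam(p,st)
    d=np.linalg.inv(K)@[uv[0],uv[1],1];d=d*[1,-1,-1];return T[:3,3],T[:3,:3]@d   # d scaled: depth 1
def onz(p,uv,z,st=None):
    o,d=ray(p,uv,st);return o+d*(z-o[2])/d[2]
def dep(p,uv,st=None):
    o,d=ray(p,uv,st);return o+d*p['z_map'][int(round(uv[1])),int(round(uv[0]))]
def cloud(p,st=None):
    K=np.array(p['mtx']);T=cam(p,st);z=p['z_map'];v,u=np.mgrid[:480,:640]
    P=np.stack([(u-K[0,2])/K[0,0]*z,-(v-K[1,2])/K[1,1]*z,-z],-1)
    P=P@T[:3,:3].T+T[:3,3];P[z==0]=np.nan;return P
def save(p,n): cv2.imwrite('pics/'+n,cv2.cvtColor(p['img'],cv2.COLOR_RGB2BGR))
E
python3 - <<'E'
from h import *
np.set_printoptions(precision=1,suppress=True)
print(read_state(), grip_point_offset if not callable(grip_point_offset) else grip_point_offset())
for c in ['scene','side']:
    p=get_image(c);save(p,c+'0.png');print(c,{k:np.shape(v) for k,v in p.items()})
    print(cam(p)[:3,3])
    for t in ['jar','bottle','vial','stand_base','pocket_large','pocket_medium','pocket_small','swab_cup','label_roll','cotton_cup']:
        for f in (recognise,place_of):
            print(t,f.__name__,[(np.round(r['at']),round(r['conf'],2),dep(p,np.clip(r['at'],0,479)) if 0 else dep(p,r['at'])) for r in f(p,t)[:5]])
E
```

```text
{'clock': 0.0, 'joints': array([ 1.4,  0.4,  0. , -0. , -1.2, -0.3]), 'joint_vel': array([ 0., -0.,  0.,  0.,  0.,  0.]), 'joint_efforts': array([ -0. , -39.2,  18.8,   4.2,  -0. ,   0. ]), 'position': array([273.3, 561.8, 403.6]), 'ee_rot': array([ 1. , -0.2, -0. ,  0. ]), 'contact_force': array([-1.2, -0.3, -0.7]), 'wrist_torque': array([ 0.,  0., -0.]), 'grasp_force': 0.0, 'gripper_width': 85.20904400948396} 154.70000000000002
scene {'img': (480, 640, 3), 'z_map': (480, 640), 'mtx': (3, 3), 'world_from_camera': (4, 4), 'shot': ()}
[ -41.1 -644.6  939.4]
jar call [(array([360., 317.]), 0.81, array([ 417.3, -201.9,   69.4]))]
jar call [(array([359., 329.]), 0.69, array([ 413.7, -205.2,   39.9]))]
bottle call [(array([316., 269.]), 0.8, array([440.3, -57.4,  54.7])), (array([291., 244.]), 0.74, array([447.5,  26.9,  51.7]))]
bottle call [(array([317., 280.]), 0.56, array([439.6, -58. ,  23. ]))]
vial call [(array([444., 312.]), 0.62, array([ 558.9, -277.9,   32.2])), (array([421., 320.]), 0.51, array([ 509.4, -264.6,   39.1])), (array([263., 206.]), 0.23, array([488.4, 175.8,  24.9])
[... 2956 characters left out ...]
-315.3,   26. ]))]
pocket_small call [(array([265., 184.]), 0.94, array([479.8, 281.8,  76.7]))]
pocket_small call [(array([272., 188.]), 0.76, array([488.7, 244.6,  76.2]))]
swab_cup call [(array([354., 240.]), 0.92, array([575.9, -41.5,  46.5]))]
swab_cup call [(array([354., 255.]), 0.89, array([576.5, -41.7,  14.2]))]
label_roll call [(array([376., 277.]), 0.92, array([ 561.4, -172.9,   34.2])), (array([305., 288.]), 0.64, array([ 421.2, -205.7,   59.8]))]
label_roll call [(array([372., 283.]), 0.61, array([ 553.2, -174. ,   24.5]))]
cotton_cup call [(array([328., 328.]), 0.75, array([ 417.5, -315.5,   57.8]))]
cotton_cup call [(array([327., 348.]), 0.69, array([ 416.4, -314.7,   25.3]))]
```

```bash
python3 - <<'E'
import cv2,numpy as np
a=cv2.imread('pics/scene0.png')
c=cv2.resize(a[140:400,190:530],None,fx=2.3,fy=2.3,interpolation=cv2.INTER_CUBIC);cv2.imwrite('pics/c1.png',c)
a=cv2.imread('pics/side0.png');
c=cv2.resize(a[150:390,220:540],None,fx=2.45,fy=2.45,interpolation=cv2.INTER_CUBIC);cv2.imwrite('pics/c2.png',c)
E
```

```text
(no output)
```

View pics/c1.png

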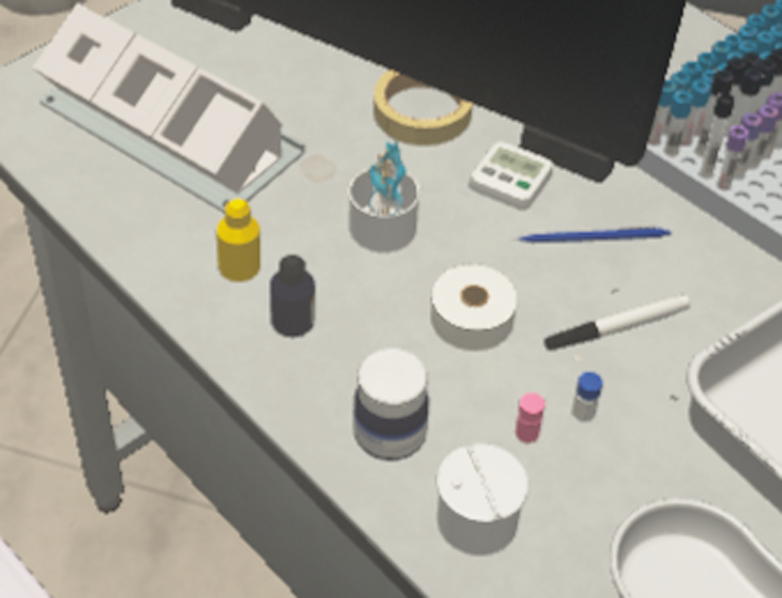

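View pics/c2.png

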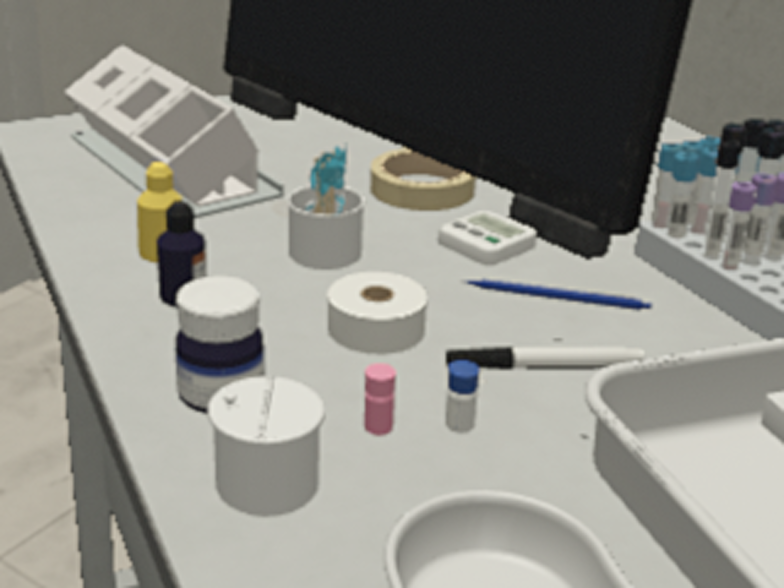

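The jar with the white cap (scene crop 392,400) and the cotton cup beside it are both clear.
- **Bottle shapes:** yellow at (238,240) and dark with a black cap at (292,298). The dark one fits the description.
- **Vial shapes:** pink at (530,418) and blue cap at (587,397). The blue one is meant.
- **Pockets:** from the near end they run large (210,115), medium (145,80), small (85,48).

Next I'll measure the stand, the objects and the monitor.

```bash
python3 - <<'E'
from h import *
np.set_printoptions(precision=2,suppress=True)
C={c:cloud(get_image(c)) for c in ['scene','side']}
for c,P in C.items():
    Q=P.reshape(-1,3);Q=Q[np.isfinite(Q[:,0])]
    S=Q[(Q[:,0]>400)&(Q[:,0]<620)&(Q[:,1]>60)&(Q[:,1]<350)&(Q[:,2]>45)&(Q[:,2]<105)]
    rng=np.random.default_rng(0);best=(0,)
    for _ in range(3000):
        a,b,d=S[rng.choice(len(S),3,False)];n=np.cross(b-a,d-a);l=np.linalg.norm(n)
        if l<500: continue
        n/=l;n*=np.sign(n[2])
        if abs(n[2]-.866)>.06: continue
        k=(abs((S-a)@n)<2).sum()
        if k>best[0]: best=(k,n,a)
    k,n,a=best;I=S[abs((S-a)@n)<2.5];m=I.mean(0);n=np.linalg.svd(I-m)[2][2];n*=np.sign(n[2])
    I=S[abs((S-m)@n)<3]
    # yaw: min-area rect in plane
    ex=np.array([-n[0],-n[1],0]);yaw=np.arctan2(ex[1],ex[0]);y=np.cross(n,[n[0]*-n[2]/np.hypot(*n[:2])]*3) if 0 else np.array([-np.sin(yaw),np.cos(yaw),0]);x=np.cross(y,n)
    uv=np.c_[(I-m)@x,(I-m)@y].astype(np.float32);r=cv2.minAreaRect(uv)
    print(c,k,len(S),'n',n,'tilt',np.degrees(np.arccos(n[2])),'yawdeg',np.degrees(yaw),'rect',r,'ctr',m+r[0][0]*x+r[0][1]*y,'maxz',np.percentile(S[:,2],99.5))
    for nm,x0,y0,zz in [('jar',415,-205,(62,85)),('jarbody',415,-205,(10,50)),('bot',440,-57,(66,88)),('botbody',440,-57,(8,45)),('vial',561,-280,(32,50)),('vialb',561,-280,(5,25))]:
        W=Q[(np.hypot(Q[:,0]-x0,Q[:,1]-y0)<45*(1 if 'jar' in nm else .7 if 'b' in nm[0] else .5))&(Q[:,2]>zz[0])&(Q[:,2]<zz[1])]
        print(nm,len(W),'bbox',np.percentile(W,[2,98],axis=0).ravel(),'top',np.percentile(W[:,2],98))
    M=Q[(Q[:,2]>10)&(Q[:,0]>480)&(Q[:,0]<900)&(abs(Q[:,1])<450)]
    M=M[M[:,2]>110]
    for yy in range(-300,450,75):
        w=M[abs(M[:,1]-yy)<37]
        if len(w)>20: print('tall y',yy,len(w),'xmin',np.percentile(w[:,0],1),'z',np.percentile(w[:,2],[1,99]))
E
```

```text
scene 1239 3117 n [-0.49 -0.09  0.87] tilt 29.607659674372826 yawdeg 9.911872714479152 rect ((0.10063552856445312, -22.605758666992188), (242.83792114257812, 78.78006744384766), 89.83468627929688) ctr [496.3  220.16  74.6 ] maxz 95.7927344962939
jar 606 bbox [ 408.03 -209.86   63.7   454.49 -164.88   80.22] top 80.21592063189055
jarbody 512 bbox [ 404.22 -213.47   10.74  449.74 -167.03   49.27] top 49.2706862533588
bot 121 bbox [439.56 -56.73  66.19 459.8  -37.92  84.36] top 84.36251457816161
botbody 230 bbox [431.76 -64.14   8.76 462.91 -35.07  43.96] top 43.96267252753013
vial 113 bbox [ 555.3  -285.46   32.31  574.04 -266.78   45.51] top 45.510138883619526
vialb 72 bbox [ 554.38 -285.5     5.66  567.54 -269.14   24.59] top 24.593825113237642
tall y -225 50 xmin 827.1709906286961 z [111.01 127.32]
tall y -150 1916 xmin 793.2212172984046 z [111.72 384.09]
tall y -75 5430 xmin 775.2053467783736 z [113.31 387.81]
tall y 0 5019 xmin 753.7617242954195 z [114.16 388.  ]
tall y 75 4665 xmin 733.0112456643765 z [113.92 387.63]
tall y 150 4363 xmin 712.6105563757784 z [113.25 387.71]
tall y
[... 731 characters left out ...]
.68277931975904
vial 160 bbox [ 557.24 -284.53   32.82  575.4  -267.04   46.74] top 46.737562766200675
vialb 139 bbox [ 557.31 -284.29    5.76  573.67 -271.01   24.85] top 24.849905058214695
tall y -225 39 xmin 831.5367344751918 z [110.53 127.46]
tall y -150 2625 xmin 795.4693654679085 z [111.4  384.73]
tall y -75 5463 xmin 776.3390681483029 z [113.27 388.8 ]
tall y 0 4493 xmin 755.6445561397865 z [113.25 389.07]
tall y 75 3777 xmin 734.7098792092637 z [113.26 389.3 ]
tall y 150 3184 xmin 713.8783439059641 z [113.37 389.23]
tall y 225 2725 xmin 692.5832289808131 z [113.08 389.51]
tall y 300 2343 xmin 672.1747326063271 z [113.92 389.07]
tall y 375 1891 xmin 654.7592653590167 z [113.74 389.7 ]
```

```bash
cat >> h.py <<'E'
def phi(st):
    x=R.from_quat(st['ee_rot']).as_matrix()[:,0];return np.degrees(np.arctan2(x[1],x[0]))
def plan(tcp,ph=None):
    st=read_state();M=R.from_quat(st['ee_rot']).as_matrix()
    s=M.T@(np.array(tcp,float)-st['position'])/1000
    r=0 if ph is None else -((ph-phi(st)+180)%360-180)
    print('clock',round(st['clock'],2),'pos',np.round(st['position'],1),'phi',round(phi(st),2),'-> slide',np.round(s,4),'roll',round(r,1))
    return s,r
E
python3 - <<'E'
from h import *
plan([400,210,430],9.7)
p=get_image('wrist');print(np.round(p['T_tool_cam'],3),p['mtx']);print(np.round(R.from_quat(read_state()['ee_rot']).as_matrix(),3))
E
```

```text
clock 2.2 pos [273.4 562.  404.7] phi -25.94 -> slide [ 0.2678  0.2611 -0.0253] roll -35.6
[[ 0.0000e+00  9.5800e-01  2.8700e-01  7.3208e+01]
 [ 1.0000e+00 -0.0000e+00 -1.0000e-03  3.0800e-01]
 [-1.0000e-03  2.8700e-01 -9.5800e-01  3.0876e+01]
 [ 0.0000e+00  0.0000e+00  0.0000e+00  1.0000e+00]] [[392.76878612   0.         321.51974661]
 [  0.         392.76878612 233.54927258]
 [  0.           0.           1.        ]]
[[ 0.899 -0.437 -0.   ]
 [-0.437 -0.899 -0.   ]
 [-0.     0.    -1.   ]]
```

{"op": "carry_out", "data": {"slide": [[0.05,0.045,-0.01],[0.1,0.09,-0.02],[0.15,0.135,-0.025],[0.2,0.18,-0.025],[0.25,0.2,-0.025],[0.3,0.2,-0.025],[0.36,0.2,-0.025],[0.36,0.2,-0.025]], "roll": [-9,-18,-27,-35.6,-35.6,-35.6,-35.6,-35.6], "claw": [0.085,0.085,0.085,0.085,0.085,0.085,0.085,0.085]}}

```text
clock: 3.25
position: [512.3, 222.7, 428.9]
ee_rot: [0.997, 0.081, -0.0, 0.0]
contact_force: [-0.6, -0.1, 0.3]
gripper_width: 84.8
grasp_force: 0.0
```

```bash
python3 - <<'E'
from h import *
np.set_printoptions(precision=2,suppress=True)
st=read_state();p=get_image('wrist');save(p,'w1.png')
print(st['position'],phi(st))
Q=cloud(p,st).reshape(-1,3);Q=Q[np.isfinite(Q[:,0])]
D=Q[abs(Q[:,2])<8];print('desk z',np.median(D[:,2]))
S=Q[(Q[:,0]>400)&(Q[:,0]<620)&(Q[:,1]>60)&(Q[:,1]<350)&(Q[:,2]>45)&(Q[:,2]<105)]
m=np.array([497,221,75.5]);n=np.array([-.5*np.cos(.169),-.5*np.sin(.169),.866])
for _ in range(5):
    I=S[abs((S-m)@n)<3];m=I.mean(0);n=np.linalg.svd(I-m)[2][2];n*=np.sign(n[2])
yaw=np.arctan2(-n[1],-n[0]);y=np.array([-np.sin(yaw),np.cos(yaw),0]);x=np.cross(y,n)
uv=np.c_[(I-m)@x,(I-m)@y].astype(np.float32);r=cv2.minAreaRect(uv)
print(n,np.degrees(np.arccos(n[2])),np.degrees(yaw),r,m+r[0][0]*x+r[0][1]*y)
c=m+r[0][0]*x+r[0][1]*y
g=np.c_[(I-c)@x,(I-c)@y]
# pocket edges: gaps along centreline strips
a=np.sort(g[abs(g[:,0])<8][:,1]);k=np.where(np.diff(a)>6)[0];print('along y gaps',[(a[i],a[i+1]) for i in k], a[0],a[-1])
for yc in (-80,0,80):
    a=np.sort(g[abs(g[:,1]-yc)<8][:,0]);k=np.where(np.diff(a)>6)[0];print(yc,'x gaps',[(a[i],a[i+1]) for i in k],a[0],a[-1])
E
```

```text
[512.32 222.67 428.9 ] 9.338869612565233
desk z 0.05281897950999337
[-0.49 -0.09  0.87] 29.825166676516464 9.988095356403248 ((-5.019557952880859, -23.14946746826172), (238.9174346923828, 80.27083587646484), 89.82443237304688) [496.97 220.19  75.14]
along y gaps [(np.float64(-113.079706571158), np.float64(-46.3967824907933)), (np.float64(-22.854638011246795), np.float64(22.925808368195586)), (np.float64(67.16414844016768), np.float64(92.71567305353996))] -119.1396378683337 119.19731922505851
-80 x gaps [(np.float64(-32.32944467265083), np.float64(33.578479004778174))] -39.75659358648403 39.56653905293614
0 x gaps [(np.float64(-22.217624556517332), np.float64(22.185613546645364))] -38.482789649793965 39.798726037565835
80 x gaps [(np.float64(-11.539847768132622), np.float64(14.210776682088794))] -39.90803349126365 40.22926833998211
```

View pics/w1.png

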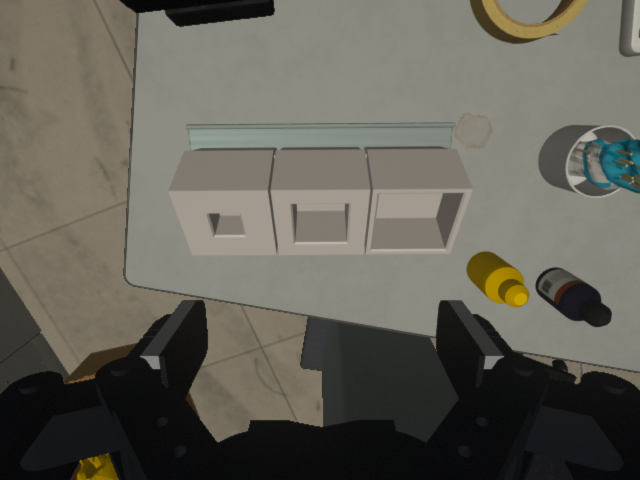

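Wrist view: the small (226,223), medium (320,222) and large (415,222) pockets show clearly, and the fitted edges match the given sizes. Stand yaw is 9.9° and the mouth row centre is (497, 220.2, 75.1). I'll go above the jar next.

```bash
python3 - <<'E'
from h import *
plan([465,-150,390],9.9)
E
```

```text
clock 3.3 pos [510.9 223.5 429. ] phi 9.45 -> slide [-0.1065  0.3609  0.0393] roll -0.4
```

{"op": "carry_out", "data": {"slide": [[-0.016,0.055,0],[-0.032,0.11,0],[-0.048,0.165,0.01],[-0.065,0.22,0.02],[-0.08,0.28,0.03],[-0.1065,0.34,0.039],[-0.1065,0.361,0.039],[-0.1065,0.361,0.039]], "roll": [-0.4,-0.4,-0.4,-0.4,-0.4,-0.4,-0.4,-0.4], "claw": [0.085,0.085,0.085,0.085,0.085,0.085,0.085,0.085]}}

```text
clock: 4.3
position: [464.6, -149.4, 390.8]
ee_rot: [0.996, 0.087, 0.0, -0.0]
contact_force: [0.3, 0.2, -0.3]
gripper_width: 85.1
grasp_force: 0.0
```

```bash
cat >> h.py <<'E'
def tops(objs):
    st=read_state();p=get_image('wrist');Q=cloud(p,st).reshape(-1,3);Q=Q[np.isfinite(Q[:,0])]
    print('pos',np.round(st['position'],1),'phi',round(phi(st),2))
    for nm,x,y,h,rad in objs:
        W=Q[(np.hypot(Q[:,0]-x,Q[:,1]-y)<rad*2)&(abs(Q[:,2]-h)<4)]
        if len(W)<10: print(nm,'none');continue
        c,r=cv2.minEnclosingCircle(W[:,:2].astype(np.float32))
        print(nm,len(W),'circle',np.round(c,1),round(r,1),'bbox mid',np.round((W.min(0)+W.max(0))/2,1),'z',round(np.median(W[:,2]),1))
    return p,st
E
python3 - <<'E'
from h import *
p,st=tops([('jar',432,-187,77,26.5),('bottle',451,-48,82,11),('vial',565,-276,44,10),('cotton',425,-297,63,33)]);save(p,'w2.png')
E
```

```text
pos [ 464.6 -149.4  390.8] phi 9.98
jar 3461 circle [ 435.7 -183.4] 27.0 bbox mid [ 435.7 -183.6   76.2] z 76.7
bottle 435 circle [452.5 -46. ] 9.7 bbox mid [452.5 -46.   80.7] z 81.0
vial 553 circle [ 566.8 -275.2] 10.3 bbox mid [ 566.8 -275.5   42.6] z 43.0
cotton 90 circle [ 428.1 -290.5] 27.3 bbox mid [ 424.8 -290.5   61.7] z 59.6
```

View pics/w2.png

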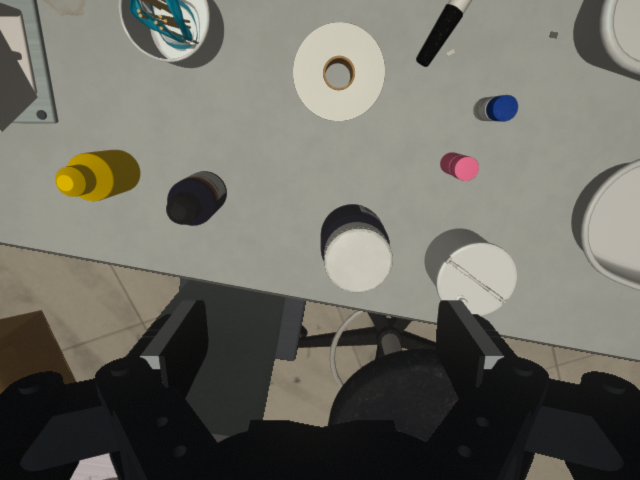

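The enlarged view shows the white-capped dark jar at (357,255), the black-capped dark bottle at (195,200) with the yellow one at (88,178), and the blue vial at (502,108) with the pink one at (460,167). These match the identities above. Now I'll descend on the jar.

```bash
python3 - <<'E'
from h import *
plan([435.5,-183.5,219],9.9)
E
```

```text
clock 4.35 pos [ 464.8 -148.7  390.9] phi 10.05 -> slide [-0.035   0.0292  0.1719] roll 0.1
```

{"op": "carry_out", "data": {"slide": [[-0.02,0.015,0.03],[-0.035,0.029,0.06],[-0.035,0.029,0.1],[-0.035,0.029,0.14],[-0.035,0.029,0.172],[-0.035,0.029,0.172],[-0.035,0.029,0.172],[-0.035,0.029,0.172]], "roll": [0,0,0,0,0,0,0,0], "claw": [0.085,0.085,0.085,0.085,0.085,0.085,0.04,0.04]}}

```text
clock: 5.35
position: [436.6, -183.4, 220.5]
ee_rot: [0.996, 0.088, 0.002, 0.0]
contact_force: [-7.1, 3.9, 25.8]
gripper_width: 51.8
grasp_force: 59.3
```

{"op": "carry_out", "data": {"slide": [[0,0,0],[0,0,0],[0,0,0],[0,0,-0.03],[0,0,-0.08],[0,0,-0.13],[0,0,-0.18],[0,0,-0.18]], "roll": [0,0,0,0,0,0,0,0], "claw": [0.04,0.04,0.04,0.04,0.04,0.04,0.04,0.04]}}

```text
clock: 6.35
position: [436.1, -183.9, 403.9]
ee_rot: [0.996, 0.088, 0.006, 0.001]
contact_force: [-0.2, 0.2, -1.9]
gripper_width: 51.5
grasp_force: 62.9
```

```bash
cat >> h.py <<'E'
c0=np.array([497,220.2,75.1]);YW=np.radians(9.9)
ux=np.array([np.cos(YW),np.sin(YW),0]);uy=np.array([-np.sin(YW),np.cos(YW),0])
xp=ux*.866+np.array([0,0,.5]);zp=-ux*.5+np.array([0,0,.866])
def pk(k,x,z,dy=0): # grip point in pocket coords rel. mouth centre -> TCP
    return c0+uy*(80*k+dy)+xp*x+zp*z+np.array([0,0,154.7])
E
python3 - <<'E'
from h import *
print(read_state()['grasp_force'],read_state()['gripper_width'])
a=pk(-1,0,0);s=c0-80*uy
start=s+ux*82+np.array([0,0,154.7+69]);print(start)
plan(start+[0,0,70],9.9);plan(start,9.9)
E
```

```text
62.871891260147095 51.451986549091366
[591.53329277 155.48944013 298.8       ]
clock 6.35 pos [ 436.1 -183.9  403.9] phi 10.07 -> slide [ 0.212  -0.3071  0.0364] roll 0.2
clock 6.35 pos [ 436.1 -183.9  403.9] phi 10.07 -> slide [ 0.2112 -0.3073  0.1064] roll 0.2
```

{"op": "carry_out", "data": {"slide": [[0.03,-0.044,0],[0.06,-0.088,0],[0.09,-0.132,0],[0.12,-0.176,0],[0.15,-0.22,0],[0.18,-0.265,0],[0.212,-0.307,0.036],[0.212,-0.307,0.036]], "roll": [0,0,0,0,0,0,0,0], "claw": [0.04,0.04,0.04,0.04,0.04,0.04,0.04,0.04]}}

```text
clock: 7.35
position: [590.8, 158.1, 357.5]
ee_rot: [0.996, 0.089, -0.004, 0.001]
contact_force: [-1.1, -0.0, -1.3]
gripper_width: 51.6
grasp_force: 63.2
```

```bash
python3 - <<'E'
from h import *
s=c0-80*uy
start=s+ux*80+np.array([0,0,154.7+69]);plan(start,9.9)
p=get_image('side');Q=cloud(p).reshape(-1,3);save(p,'s3.png')
E
python3 -c "
import cv2
a=cv2.imread('pics/s3.png');cv2.imwrite('pics/s3c.png',cv2.resize(a[0:300,140:540],None,fx=2,fy=2))"
```

```text
clock 7.35 pos [590.8 158.1 357.5] phi 10.19 -> slide [-0.0012  0.0027  0.0587] roll 0.3
```

View pics/s3c.png

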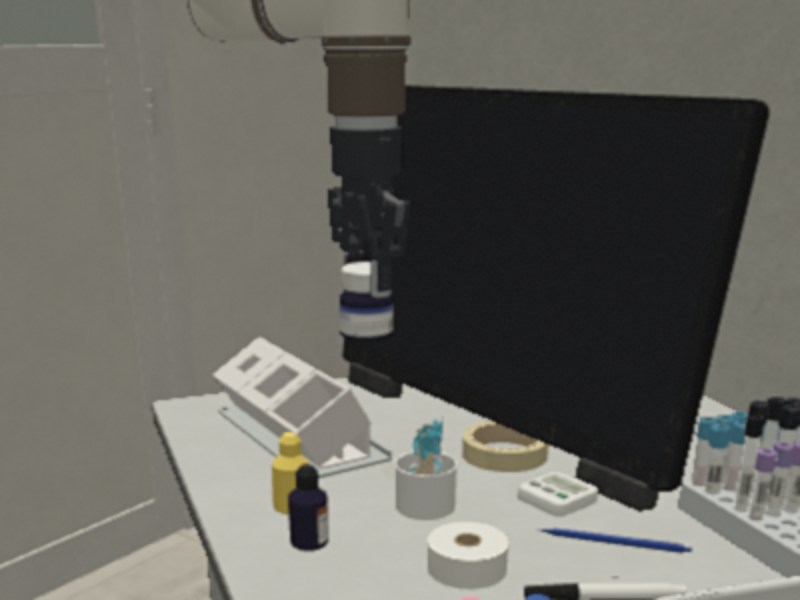

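{"op": "carry_out", "data": {"slide": [[0,0.002,0.03],[0,0.002,0.058],[0,0.002,0.058],[-0.006,0.002,0.058],[-0.01,0.002,0.058],[-0.014,0.002,0.058],[-0.018,0.002,0.058],[-0.018,0.002,0.058]], "roll": [0.2,0.2,0.2,0.2,0.2,0.2,0.2,0.2], "claw": [0.04,0.04,0.04,0.04,0.04,0.04,0.04,0.04]}}

```text
clock: 8.4
position: [574.7, 150.9, 306.4]
ee_rot: [0.996, 0.086, 0.003, -0.001]
contact_force: [5.3, 0.1, 0.8]
gripper_width: 51.4
grasp_force: 63.1
```

{"op": "carry_out", "data": {"slide": [[-0.004,0,0],[-0.008,0,0],[-0.012,0,0],[-0.016,0,0],[-0.016,0,0]], "roll": [0,0,0,0,0], "claw": [0.04,0.04,0.04,0.04,0.04]}}

```text
clock: 9.02
position: [561.2, 148.9, 309.4]
ee_rot: [0.996, 0.087, 0.008, -0.002]
contact_force: [8.1, -1.3, 6.5]
gripper_width: 51.7
grasp_force: 64.1
```

```bash
python3 - <<'E'
from h import *
p=get_image('side');save(p,'s4.png');a=cv2.imread('pics/s4.png');cv2.imwrite('pics/s4c.png',cv2.resize(a[90:250,220:380],None,fx=3.5,fy=3.5))
E
```

```text
(no output)
```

View pics/s4c.png

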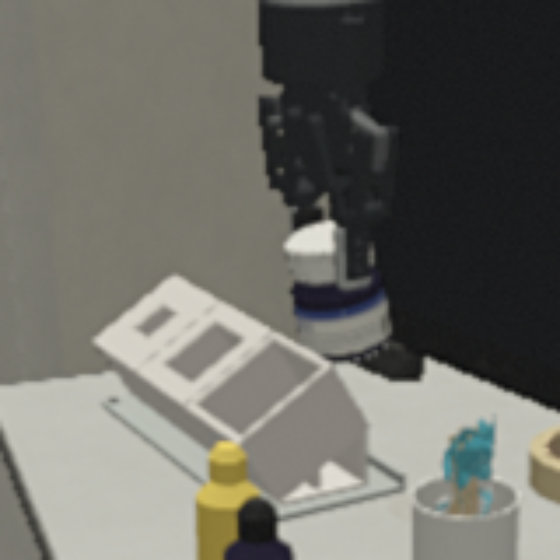

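{"op": "carry_out", "data": {"slide": [[-0.005,0,0],[-0.01,0,0],[-0.015,0,0],[-0.019,0,0],[-0.021,0,0],[-0.021,0,0]], "roll": [0,0,0,0,0,0], "claw": [0.04,0.04,0.04,0.04,0.04,0.04]}}

```text
clock: 9.82
position: [540.5, 145.5, 309.7]
ee_rot: [0.996, 0.087, 0.008, -0.002]
contact_force: [6.5, 0.5, 11.2]
gripper_width: 51.4
grasp_force: 66.6
```

```bash
python3 - <<'E'
from h import *
np.set_printoptions(precision=2,suppress=True)
st=read_state();print(R.from_quat(st['ee_rot']).as_matrix()[:,2])
P=st['position']-c0+80*uy-[0,0,154.7];print('P in pocket frame',P@xp,P@uy,P@zp)
q=P+c0-80*uy+[0,0,154.7]
plan(q+ux*10+[0,0,95],9.9)
E
```

```text
[ 0.02  0.01 -1.  ]
P in pocket frame 65.90524709928185 -1.021619425832644 54.212523553802015
clock 9.82 pos [540.5 145.5 309.7] phi 10.0 -> slide [ 0.01 -0.   -0.09] roll 0.1
```

{"op": "carry_out", "data": {"slide": [[0.01,0,0],[0.012,0,-0.02],[0.012,0,-0.05],[0.005,0,-0.075],[-0.015,0,-0.075],[-0.04,0,-0.075],[-0.055,0,-0.075],[-0.055,0,-0.075]], "roll": [0,0,0,0,0,0,0,0], "claw": [0.04,0.04,0.04,0.04,0.04,0.04,0.04,0.04]}}

```text
clock: 10.82
position: [482.0, 134.5, 379.4]
ee_rot: [0.996, 0.086, -0.001, 0.0]
contact_force: [0.6, 0.4, -1.7]
gripper_width: 51.4
grasp_force: 65.9
```

```bash
python3 - <<'E'
from h import *
np.set_printoptions(precision=2,suppress=True)
st=read_state();print(st['position'],R.from_quat(st['ee_rot']).as_matrix()[:,2])
G=st['position']-[0,0,154.7]
p=get_image('side');save(p,'s5.png');a=cv2.imread('pics/s5.png');cv2.imwrite('pics/s5c.png',cv2.resize(a[90:250,200:360],None,fx=3.5,fy=3.5))
for c in ['side','scene']:
    q=p if c=='side' else get_image(c)
    Q=cloud(q).reshape(-1,3);img=q['img'].reshape(-1,3)
    k=np.isfinite(Q[:,0]);Q=Q[k];img=img[k].astype(int)
    d=Q-G
    a=d@ux;b=d@uy;z=d[:,2]
    m=(abs(a)<75)&(abs(b)<40)&(z>-85)&(z<25)
    # bright white-ish or blue (jar) vs black gripper
    J=np.c_[a[m],b[m],z[m]];br=img[m].sum(1)
    for lo,hi in [(-85,-70),(-70,-55),(-55,-40),(-40,-25),(-25,-10)]:
        w=J[(J[:,2]>lo)&(J[:,2]<hi)]
        if len(w)>5: print(c,lo,hi,len(w),np.percentile(w[:,0],[2,98]),np.percentile(w[:,1],[2,98]))
    # cap top plane
    w=J[(br>450)]
    print(len(w),w.min(0) if len(w) else 0,w.max(0) if len(w) else 0)
E
```

```text
[482.05 134.46 379.4 ] [-0. -0. -1.]
side -70 -55 45 [-3.19 22.91] [-26.34   3.12]
side -55 -40 173 [-7.58 44.27] [-31.03   2.27]
side -40 -25 210 [-14.47  45.11] [-30.95   0.34]
side -25 -10 205 [-17.26  39.3 ] [-30.59   3.71]
111 [-24.43 -25.2  -22.98] [33.41 28.21 18.53]
scene -70 -55 51 [-3.6  22.81] [-28.63   6.88]
scene -55 -40 136 [-9.54 38.3 ] [-30.79   2.2 ]
scene -40 -25 177 [-15.55  40.19] [-30.84  11.28]
scene -25 -10 145 [-19.77  35.  ] [-32.46   4.93]
374 [-25.81 -27.8  -68.37] [25.15 35.02 21.63]
```

View pics/s5c.png

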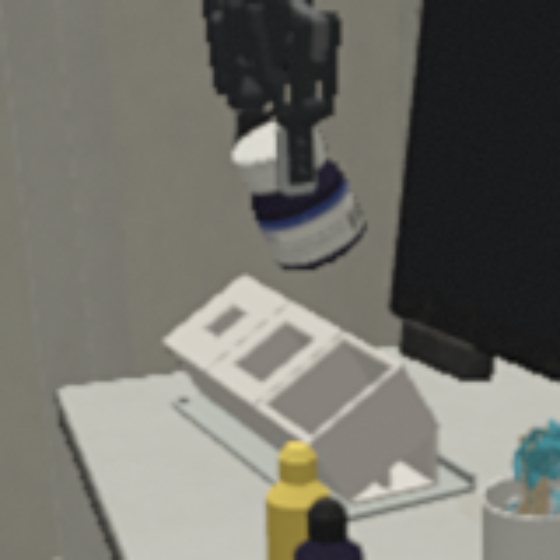

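```bash
cat >> h.py <<'E'
from scipy.optimize import least_squares
def fit(G,body,zlo,zhi,wid,tops=None,init=(0.5,0,0,0)):
    """body: list of (radius,z0,z1); params tilt(rad), da, db of axis at G level along tilt, h (G height above bottom)"""
    D=[]
    for c in ['side','scene']:
        q=get_image(c);Q=cloud(q).reshape(-1,3);Q=Q[np.isfinite(Q[:,0])];d=Q-G
        J=np.c_[d@ux,d@uy,d[:,2]];J=J[(abs(J[:,0])<wid)&(abs(J[:,1])<wid*.6)&(J[:,2]>zlo)&(J[:,2]<zhi)];D.append(J)
    def f(x,J):
        t,a,b,h=x;u=np.array([-np.sin(t),0,np.cos(t)]);v=J-[a,b,0]
        z=v@u+h;r=np.sqrt(np.maximum((v**2).sum(1)-(v@u)**2,0))
        s=[np.where((np.maximum(r-R0,0)>0)|(np.maximum(abs(z-(l+m)/2)-(m-l)/2,0)>0),np.hypot(np.maximum(r-R0,0),np.maximum(abs(z-(l+m)/2)-(m-l)/2,0)),np.maximum(r-R0,abs(z-(l+m)/2)-(m-l)/2)) for R0,l,m in body]
        return np.min(s,0)
    for J in D+[np.vstack(D)]:
        r=least_squares(f,init,args=(J,),loss='soft_l1',f_scale=1.5,x_scale=[.1,3,3,3])
        print(len(J),'tilt',round(np.degrees(r.x[0]),1),'a,b,h',np.round(r.x[1:],1),'res',round(np.median(abs(r.fun)),2))
    return r.x
E
python3 - <<'E'
from h import *
st=read_state();G=st['position']-[0,0,154.7]
x=fit(G,[(29.5,0,58),(26.5,56,77)],-90,-22,75,init=(.45,0,0,67))
E
```

```text
478 tilt 22.6 a,b,h [ 6.   0.7 72.4] res 0.78
418 tilt 22.9 a,b,h [ 3.1 -0.3 77.2] res 0.7
896 tilt 22.7 a,b,h [ 4.6  0.2 74.5] res 1.02
```

```bash
python3 - <<'E'
from h import *
for z in (90,60,45,27): plan(pk(-1,2,z),9.9)
E
```

```text
clock 11.03 pos [483.5 134.9 379.5] phi 9.85 -> slide [-0.0153 -0.0017  0.0708] roll -0.0
clock 11.03 pos [483.5 134.9 379.5] phi 9.85 -> slide [-0.0003 -0.0017  0.0968] roll -0.0
clock 11.03 pos [483.5 134.9 379.5] phi 9.85 -> slide [ 0.0072 -0.0017  0.1098] roll -0.0
clock 11.03 pos [483.5 134.9 379.5] phi 9.85 -> slide [ 0.0162 -0.0017  0.1254] roll -0.0
```

{"op": "carry_out", "data": {"slide": [[-0.015,-0.002,0.03],[-0.015,-0.002,0.07],[-0.015,-0.002,0.07],[-0.01,-0.002,0.08],[-0.005,-0.002,0.089],[0,-0.002,0.097],[0.004,-0.002,0.104],[0.004,-0.002,0.104]], "roll": [0,0,0,0,0,0,0,0], "claw": [0.04,0.04,0.04,0.04,0.04,0.04,0.04,0.04]}}

```text
clock: 12.02
position: [486.7, 137.3, 275.1]
ee_rot: [0.996, 0.086, -0.001, 0.0]
contact_force: [-0.4, -0.3, -1.6]
gripper_width: 51.3
grasp_force: 65.8
```

```bash
python3 - <<'E'
from h import *
plan(pk(-1,2,27),9.9)
p=get_image('side');save(p,'s6.png');a=cv2.imread('pics/s6.png');cv2.imwrite('pics/s6c.png',cv2.resize(a[110:250,220:360],None,fx=4,fy=4))
E
```

```text
clock 12.03 pos [486.7 137.3 275.1] phi 9.84 -> slide [0.0127 0.0001 0.0209] roll -0.1
```

View pics/s6c.png

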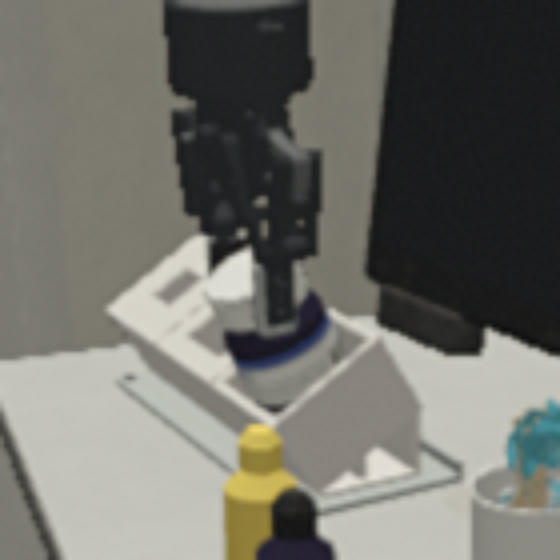

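{"op": "carry_out", "data": {"slide": [[0.003,0,0.005],[0.006,0,0.01],[0.009,0,0.015],[0.011,0,0.018],[0.0125,0,0.021],[0.0125,0,0.021]], "roll": [0,0,0,0,0,0], "claw": [0.04,0.04,0.04,0.04,0.04,0.04]}}

```text
clock: 12.82
position: [498.8, 139.5, 254.4]
ee_rot: [0.996, 0.086, -0.0, 0.0]
contact_force: [-0.7, 0.5, -1.8]
gripper_width: 51.3
grasp_force: 65.8
```

{"op": "carry_out", "data": {"slide": [[0.002,0,0.003],[0.003,0,0.005],[0.003,0,0.005],[0.003,0,0.005]], "roll": [0,0,0,0], "claw": [0.04,0.04,0.04,0.04]}}

```text
clock: 13.32
position: [499.5, 139.6, 252.7]
ee_rot: [0.996, 0.086, -0.003, 0.001]
contact_force: [-17.9, 1.1, 25.2]
gripper_width: 51.7
grasp_force: 68.5
```

{"op": "carry_out", "data": {"slide": [[-0.001,0,-0.002],[-0.001,0,-0.002],[-0.001,0,-0.002],[-0.001,0,-0.004],[0,0,-0.04],[0,0,-0.09],[0,0,-0.14],[0,0,-0.14]], "roll": [0,0,0,0,0,0,0,0], "claw": [0.06,0.075,0.08,0.08,0.08,0.08,0.08,0.08]}}

```text
clock: 14.32
position: [502.7, 140.3, 394.2]
ee_rot: [0.996, 0.086, 0.005, -0.002]
contact_force: [-0.2, -0.3, -0.7]
gripper_width: 79.9
grasp_force: 0.0
```

```bash
cat >> h.py <<'E'
def check(k,H,topr):
    "points of the object above mouth in pocket coords (z from floor)"
    m0=c0+uy*80*k
    for c in ['side','scene','wrist']:
        st=read_state();q=get_image(c);Q=cloud(q,st).reshape(-1,3);Q=Q[np.isfinite(Q[:,0])]-m0
        J=np.c_[Q@xp,Q@uy,Q@zp];J=J[(abs(J[:,0])<38)&(abs(J[:,1])<38)&(J[:,2]>5)&(J[:,2]<60)]
        if len(J)<8: print(c,'few');continue
        t=J[J[:,2]>np.percentile(J[:,2],97)-4]
        print(c,len(J),'top z_p rel mouth',np.round(np.percentile(J[:,2],[50,90,98]),1),'top ctr',np.round((t.min(0)+t.max(0))/2,1), 'n',np.round(np.linalg.svd(t-t.mean(0))[2][2],2))
E
python3 - <<'E'
from h import *
check(-1,77,26.5)
c=pk(0,0,0);print(read_state()['position']);plan([455+20,-46+5,380],9.9)
E
```

```text
side 551 top z_p rel mouth [31.2 38.6 39.4] top ctr [-3.7 -1.3 37.9] n [ 0.04  0.01 -1.  ]
scene 648 top z_p rel mouth [34.  37.7 39.6] top ctr [-7.1 -2.8 38.5] n [ 0.02 -0.   -1.  ]
wrist 5361 top z_p rel mouth [34.4 36.  36.5] top ctr [-4.8 -1.  34.8] n [-0.01 -0.    1.  ]
[501.44291812 139.79609006 388.79975178]
clock 14.47 pos [501.4 139.8 388.8] phi 9.83 -> slide [-0.0569  0.1736  0.0089] roll -0.1
```

```bash
python3 - <<'E'
from h import *
plan([452.5,-46,330],9.9);plan([452.5,-46,231],9.9)
E
```

```text
clock 14.47 pos [501.4 139.8 388.8] phi 9.83 -> slide [-0.0798  0.1747  0.059 ] roll -0.1
clock 14.47 pos [501.4 139.8 388.8] phi 9.83 -> slide [-0.0797  0.1747  0.158 ] roll -0.1
```

{"op": "carry_out", "data": {"slide": [[-0.022,0.05,0],[-0.045,0.1,0],[-0.068,0.15,0.02],[-0.0795,0.1745,0.05],[-0.0795,0.1745,0.05],[-0.0795,0.1745,0.05]], "roll": [0,0,0,0,0,0], "claw": [0.06,0.05,0.05,0.05,0.05,0.05]}}

```text
clock: 15.22
position: [453.9, -45.2, 339.6]
ee_rot: [0.996, 0.086, -0.0, 0.0]
contact_force: [0.3, -0.3, 0.9]
gripper_width: 49.8
grasp_force: 0.0
```

```bash
python3 - <<'E'
from h import *
p,st=tops([('bottle',452.5,-46,82,11)])
plan([452.5,-46,231],9.9)
E
```

```text
pos [453.9 -45.2 339.6] phi 9.88
bottle 604 circle [453.1 -45.7] 9.4 bbox mid [452.9 -45.6  80.8] z 81.0
clock 15.28 pos [454.1 -44.9 340.1] phi 9.92 -> slide [-0.0019  0.0008  0.1091] roll 0.0
```

{"op": "carry_out", "data": {"slide": [[-0.001,0.001,0.04],[-0.001,0.001,0.08],[-0.001,0.001,0.109],[-0.001,0.001,0.109],[-0.001,0.001,0.109],[-0.001,0.001,0.109],[-0.001,0.001,0.109],[-0.001,0.001,0.109]], "roll": [0,0,0,0,0,0,0,0], "claw": [0.05,0.05,0.05,0.05,0.03,0.015,0.015,0.015]}}

```text
clock: 16.27
position: [453.6, -46.2, 232.6]
ee_rot: [0.996, 0.086, 0.003, -0.0]
contact_force: [0.2, 2.0, 7.5]
gripper_width: 20.1
grasp_force: 58.7
```

{"op": "carry_out", "data": {"slide": [[0,0,0],[0,0,-0.03],[0,0,-0.08],[0,0,-0.13],[0,0,-0.17],[0,0,-0.17]], "roll": [0,0,0,0,0,0], "claw": [0.015,0.015,0.015,0.015,0.015,0.015]}}

```text
clock: 17.02
position: [452.6, -46.8, 404.6]
ee_rot: [0.996, 0.086, 0.004, -0.0]
contact_force: [-0.8, 0.4, -0.8]
gripper_width: 20.1
grasp_force: 57.7
```

```bash
cat >> h.py <<'E'
def tl(yoff,dx,dz): return c0+uy*yoff+ux*dx+np.array([0,0,dz+154.7])
E
python3 - <<'E'
from h import *
plan(tl(-64,76,180),9.9);plan(tl(-64,76,69),9.9)
E
```

```text
clock 17.02 pos [452.6 -46.8 404.6] phi 9.87 -> slide [ 0.1655 -0.1915 -0.0037] roll -0.0
clock 17.02 pos [452.6 -46.8 404.6] phi 9.87 -> slide [ 0.1645 -0.1915  0.1073] roll -0.0
```

{"op": "carry_out", "data": {"slide": [[0.035,-0.04,0],[0.07,-0.08,0],[0.105,-0.12,0],[0.14,-0.16,0],[0.165,-0.1915,0],[0.165,-0.1915,0.05],[0.165,-0.1915,0.106],[0.165,-0.1915,0.106]], "roll": [0,0,0,0,0,0,0,0], "claw": [0.015,0.015,0.015,0.015,0.015,0.015,0.015,0.015]}}

```text
clock: 18.02
position: [581.3, 169.7, 290.1]
ee_rot: [0.996, 0.086, -0.004, 0.002]
contact_force: [-0.2, -0.5, 0.2]
gripper_width: 20.0
grasp_force: 58.9
```

```bash
python3 - <<'E'
from h import *
plan(tl(-64,23,69),9.9)
E
```

```text
clock 18.02 pos [581.3 169.7 290.1] phi 9.83 -> slide [-0.0514 -0.0001 -0.0082] roll -0.1
```

{"op": "carry_out", "data": {"slide": [[-0.008,0,0],[-0.015,0,0],[-0.022,0,0],[-0.029,0,0],[-0.036,0,0],[-0.043,0,0],[-0.05,0,0],[-0.05,0,0]], "roll": [0,0,0,0,0,0,0,0], "claw": [0.015,0.015,0.015,0.015,0.015,0.015,0.015,0.015]}}

```text
clock: 19.02
position: [536.9, 163.3, 300.5]
ee_rot: [0.996, 0.087, 0.011, -0.003]
contact_force: [10.9, 1.4, 1.3]
gripper_width: 19.6
grasp_force: 64.6
```

```bash
python3 - <<'E'
from h import *
st=read_state();P=st['position']-c0-[0,0,154.7];print('pocket frame',P@xp,P@uy,P@zp)
x=fit(st['position']-[0,0,154.7],[(19,0,50),(11,50,82)],-85,-35,60,init=(.45,0,0,78))
E
```

```text
pocket frame 60.92175323334894 -62.90483322592835 46.490092672955655
490 tilt 86.0 a,b,h [-850.3  -13.7  881.1] res 7.4
717 tilt 72.9 a,b,h [-201.6   -5.3  234. ] res 7.67
1207 tilt 79.2 a,b,h [-312.9   -8.1  344.9] res 7.29
```

{"op": "carry_out", "data": {"slide": [[-0.005,0,0],[-0.01,0,0],[-0.014,0,0],[-0.014,0,0]], "roll": [0,0,0,0], "claw": [0.015,0.015,0.015,0.015]}}

```text
clock: 19.62
position: [523.3, 161.3, 301.2]
ee_rot: [0.996, 0.087, 0.011, -0.004]
contact_force: [10.0, 1.7, 5.4]
gripper_width: 20.0
grasp_force: 63.8
```

{"op": "carry_out", "data": {"slide": [[0.01,0,0],[0.012,0,-0.02],[0.012,0,-0.06],[0.012,-0.02,-0.09],[0.0,-0.05,-0.09],[-0.02,-0.064,-0.09],[-0.04,-0.064,-0.09],[-0.04,-0.064,-0.09]], "roll": [0,0,0,0,0,0,0,0], "claw": [0.015,0.015,0.015,0.015,0.015,0.015,0.015,0.015]}}

```text
clock: 20.62
position: [467.1, 214.8, 386.2]
ee_rot: [0.996, 0.086, 0.0, -0.001]
contact_force: [0.2, -0.6, -0.9]
gripper_width: 19.5
grasp_force: 58.8
```

```bash
python3 - <<'E'
from h import *
st=read_state();G=st['position']-[0,0,154.7];print(st['position'])
x=fit(G,[(19,0,50),(11,50,82)],-88,-33,75,init=(.45,0,0,78))
for c in ['side']:
    q=get_image(c);Q=cloud(q).reshape(-1,3);Q=Q[np.isfinite(Q[:,0])]-G;J=np.c_[Q@ux,Q@uy,Q[:,2]];J=J[(abs(J[:,0])<70)&(abs(J[:,1])<40)&(J[:,2]<-33)&(J[:,2]>-95)]
    print(np.round(np.percentile(J,[1,99],axis=0),1))
    save(q,'s7.png');a=cv2.imread('pics/s7.png');cv2.imwrite('pics/s7c.png',cv2.resize(a[70:230,200:360],None,fx=3.5,fy=3.5))
E
```

```text
[467.14747968 214.84159826 386.22173048]
258 tilt 44.6 a,b,h [-12.6   1.2  81. ] res 0.86
230 tilt 43.0 a,b,h [-13.6   0.3  82.9] res 0.78
488 tilt 43.6 a,b,h [-12.8   0.8  82. ] res 1.07
[[ -0.7 -20.  -68.5]
 [ 54.6   3.3 -33.6]]
```

View pics/s7c.png

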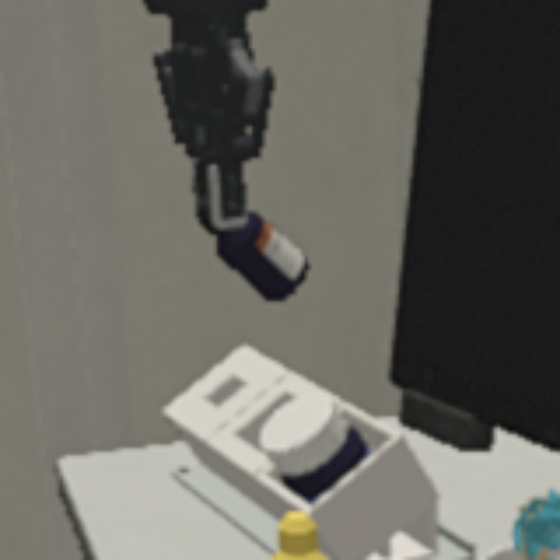

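The bottle is held leaning about 43°, more than the pocket's 30°. In the picture it hangs at (262,255), and the jar sits in its pocket at (310,440). The back wall will straighten the bottle as it goes in.

```bash
python3 - <<'E'
from h import *
for x,z in ((-7.8,95),(-7.8,64),(-3,52),(1,44),(5,37)): plan(pk(0,x,z),9.9)
E
```

```text
clock 20.77 pos [469.  215.3 385.6] phi 9.85 -> slide [-0.0259  0.0001  0.0774] roll -0.1
clock 20.77 pos [469.  215.3 385.6] phi 9.85 -> slide [-1.040e-02  1.000e-04  1.042e-01] roll -0.1
clock 20.77 pos [469.  215.3 385.6] phi 9.85 -> slide [-3.000e-04  1.000e-04  1.123e-01] roll -0.1
clock 20.77 pos [469.  215.3 385.6] phi 9.85 -> slide [7.200e-03 1.000e-04 1.172e-01] roll -0.1
clock 20.77 pos [469.  215.3 385.6] phi 9.85 -> slide [1.410e-02 1.000e-04 1.213e-01] roll -0.1
```

{"op": "carry_out", "data": {"slide": [[-0.02,0,0.03],[-0.026,0,0.06],[-0.026,0,0.077],[-0.026,0,0.077],[-0.021,0,0.086],[-0.016,0,0.095],[-0.01,0,0.104],[-0.01,0,0.104]], "roll": [0,0,0,0,0,0,0,0], "claw": [0.015,0.015,0.015,0.015,0.015,0.015,0.015,0.015]}}

```text
clock: 21.78
position: [459.6, 213.9, 280.0]
ee_rot: [0.996, 0.086, -0.0, 0.0]
contact_force: [0.1, -0.4, -0.8]
gripper_width: 19.6
grasp_force: 58.8
```

```bash
python3 - <<'E'
from h import *
for x,z in ((-3,52),(1,44),(5,37)): plan(pk(0,x,z),9.9)
E
```

```text
clock 21.77 pos [459.6 213.9 280. ] phi 9.84 -> slide [0.0094 0.0002 0.0066] roll -0.1
clock 21.77 pos [459.6 213.9 280. ] phi 9.84 -> slide [0.0168 0.0002 0.0115] roll -0.1
clock 21.77 pos [459.6 213.9 280. ] phi 9.84 -> slide [0.0238 0.0002 0.0156] roll -0.1
```

{"op": "carry_out", "data": {"slide": [[0.004,0,0.003],[0.008,0,0.006],[0.012,0,0.009],[0.016,0,0.011],[0.018,0,0.0125],[0.018,0,0.0125]], "roll": [0,0,0,0,0,0], "claw": [0.015,0.015,0.015,0.015,0.015,0.015]}}

```text
clock: 22.52
position: [476.4, 216.5, 267.6]
ee_rot: [0.996, 0.086, -0.001, 0.001]
contact_force: [-2.2, -1.3, -1.8]
gripper_width: 19.6
grasp_force: 57.9
```

{"op": "carry_out", "data": {"slide": [[0.003,0,0.002],[0.006,0,0.004],[0.008,0,0.006],[0.009,0,0.008],[0.009,0,0.008]], "roll": [0,0,0,0,0], "claw": [0.015,0.015,0.015,0.015,0.015]}}

```text
clock: 23.15
position: [483.2, 217.5, 264.5]
ee_rot: [0.996, 0.087, -0.003, 0.002]
contact_force: [-23.8, -3.4, 33.7]
gripper_width: 19.6
grasp_force: 63.2
```

```bash
python3 - <<'E'
from h import *
st=read_state();P=st['position']-c0-[0,0,154.7];print('pocket frame',P@xp,P@uy,P@zp)
G=st['position']-[0,0,154.7]
q=get_image('wrist');Q=cloud(q,st).reshape(-1,3);Q=Q[np.isfinite(Q[:,0])]-c0
J=np.c_[Q@xp,Q@uy,Q@zp];J=J[(abs(J[:,0])<30)&(abs(J[:,1])<18)&(J[:,2]>3)&(J[:,2]<28)]
for l in range(3,28,5):
    w=J[(J[:,2]>l)&(J[:,2]<l+5)]
    if len(w)>5: print(l,len(w),np.round(np.percentile(w,[2,98],axis=0)[:,:2].T.ravel(),1))
E
```

```text
pocket frame 5.218941267156941 -0.2608700318320214 37.0767528018787
3 966 [  5.5  18.5 -17.1  16.8]
8 1248 [ -1.6  17.4 -17.5  16.6]
13 1658 [  1.2  15.5 -15.1  13.3]
18 823 [  0.7   8.9 -16.5  13.8]
23 951 [  1.   11.2 -16.5  16.9]
```

{"op": "carry_out", "data": {"slide": [[0,0,-0.002],[0,0,-0.002],[0,0,-0.002],[0,0,-0.005],[0,0,-0.04],[0,0,-0.09],[0,0,-0.13],[0,0,-0.13]], "roll": [0,0,0,0,0,0,0,0], "claw": [0.03,0.04,0.045,0.045,0.045,0.045,0.045,0.045]}}

```text
clock: 24.2
position: [486.4, 218.8, 394.0]
ee_rot: [0.996, 0.086, 0.004, -0.002]
contact_force: [-0.2, -0.4, -1.0]
gripper_width: 44.8
grasp_force: 0.0
```

```bash
python3 - <<'E'
from h import *
check(0,82,11);check(-1,77,26)
plan([566.8,-275.2,330],9.9)
E
```

```text
side 168 top z_p rel mouth [24.6 41.4 44.7] top ctr [-6.8 -5.6 42.7] n [ 0.04  0.13 -0.99]
scene 274 top z_p rel mouth [17.5 39.4 42.7] top ctr [-10.7  -7.8  41.1] n [0.02 0.06 1.  ]
wrist 2464 top z_p rel mouth [18.  39.  41.3] top ctr [-8.  -4.8 40. ] n [ 0.18 -0.01  0.98]
side 547 top z_p rel mouth [31.5 38.4 39.4] top ctr [-4.2 -1.9 37.6] n [-0.03 -0.02  1.  ]
scene 646 top z_p rel mouth [34.2 37.6 39.6] top ctr [-6.  -2.5 39.2] n [-0.02  0.    1.  ]
wrist 5614 top z_p rel mouth [34.3 35.9 36.5] top ctr [-4.2 -0.7 34.9] n [-0.01  0.    1.  ]
clock 24.5 pos [485.5 218.3 388.8] phi 9.85 -> slide [-0.0042  0.5001  0.0595] roll -0.0
```

```bash
python3 - <<'E'
from h import *
st=read_state();q=get_image('wrist');Q=cloud(q,st).reshape(-1,3);Q=Q[np.isfinite(Q[:,0])]-c0
J=np.c_[Q@xp,Q@uy,Q@zp];J=J[(abs(J[:,0])<36)&(abs(J[:,1])<30)&(J[:,2]>-10)&(J[:,2]<60)]
for l in range(-8,46,4):
    w=J[(J[:,2]>l)&(J[:,2]<l+4)]
    if len(w)>5: print(l,len(w),np.round(np.percentile(w,[1,99],axis=0)[:,:2].T.ravel(),1))
t=J[(J[:,2]>36)&(J[:,2]<46)];A=np.c_[t[:,:2],np.ones(len(t))];
for _ in range(4):
    s=np.linalg.lstsq(A,t[:,2],rcond=None)[0];r=t[:,2]-A@s;k=abs(r)<1;t,A=t[k],A[k]
print('cap plane slopes',s,len(t),'mid',(t.min(0)+t.max(0))/2, t.max(0)-t.min(0))
E
```

```text
-8 282 [-23.6  17.6 -23.   23.1]
-4 1259 [-34.7  35.6 -29.7  29.7]
0 1909 [-35.3  35.8 -29.7  29.7]
4 253 [ -1.   15.  -22.1  14. ]
8 277 [-13.2  14.5 -22.8  13.9]
12 524 [-12.   13.2 -21.2  13.2]
16 426 [ -7.9   9.9 -16.9   8.6]
20 107 [ -6.3   3.5 -15.9   5.9]
24 159 [ -6.3   3.4 -15.8   5.8]
28 162 [ -7.2   2.4 -15.7   5.8]
32 185 [-12.6   1.7 -15.6   5.8]
36 280 [-16.5   1.  -14.3   4.4]
40 187 [-16.   -3.4 -11.5   1. ]
cap plane slopes [-2.54757494e-01  9.69832236e-03  3.76574803e+01] 209 mid [-7.15312355 -5.23761834 39.07531436] [16.33628557 15.0308928   4.93457281]
```

The bottle sits in its pocket but leans about 8° against the front rim. I'll nudge the cap back with closed fingers so it sits flat.

```bash
python3 - <<'E'
from h import *
def t(dx,z): return (c0+uy*-5+ux*dx)*[1,1,0]+[0,0,z]
plan(t(-57,340),9.9);plan(t(-57,264),9.9);plan(t(-39,264),9.9)
E
```

```text
clock 24.55 pos [485.6 218.4 388.9] phi 9.85 -> slide [-0.0453  0.0051  0.0491] roll -0.0
clock 24.55 pos [485.6 218.4 388.9] phi 9.85 -> slide [-0.0452  0.005   0.1251] roll -0.0
clock 24.55 pos [485.6 218.4 388.9] phi 9.85 -> slide [-0.0272  0.005   0.125 ] roll -0.0
```

{"op": "carry_out", "data": {"slide": [[-0.03,0.005,0.02],[-0.0455,0.005,0.05],[-0.0455,0.005,0.09],[-0.0455,0.005,0.125],[-0.0455,0.005,0.125],[-0.0455,0.005,0.125]], "roll": [0,0,0,0,0,0], "claw": [0.01,0.0,0.0,0.0,0.0,0.0]}}

```text
clock: 25.3
position: [442.2, 206.1, 266.1]
ee_rot: [0.996, 0.086, 0.001, -0.0]
contact_force: [0.4, 0.4, 0.8]
gripper_width: 0.3
grasp_force: 0.0
```

{"op": "carry_out", "data": {"slide": [[0.005,0,0],[0.009,0,0],[0.012,0,0],[0.015,0,0],[0.018,0,0],[0.018,0,0]], "roll": [0,0,0,0,0,0], "claw": [0,0,0,0,0,0]}}

```text
clock: 26.05
position: [459.6, 208.8, 265.1]
ee_rot: [0.996, 0.086, 0.0, 0.0]
contact_force: [-0.2, -0.5, 0.1]
gripper_width: -0.1
grasp_force: 0.0
```

{"op": "carry_out", "data": {"slide": [[-0.01,0,0],[-0.016,0,-0.02],[-0.016,0,-0.07],[0.02,0,-0.12],[0.035,0,-0.12],[0.035,0,-0.12]], "roll": [0,0,0,0,0,0], "claw": [0,0,0,0,0.03,0.045]}}

```text
clock: 26.8
position: [493.6, 214.6, 384.2]
ee_rot: [0.996, 0.085, -0.001, 0.0]
contact_force: [-1.0, -0.4, -0.6]
gripper_width: 35.4
grasp_force: 0.0
```

```bash
cat > b.py <<'E'
from h import *
st=read_state();q=get_image('wrist');Q=cloud(q,st).reshape(-1,3);Q=Q[np.isfinite(Q[:,0])]-c0
J=np.c_[Q@xp,Q@uy,Q@zp];J=J[(abs(J[:,0])<36)&(abs(J[:,1])<30)&(J[:,2]>3)&(J[:,2]<60)]
for l in range(4,46,4):
    w=J[(J[:,2]>l)&(J[:,2]<l+4)]
    if len(w)>5: print(l,len(w),np.round(np.percentile(w,[1,99],axis=0)[:,:2].T.ravel(),1))
t=J[(J[:,2]>36)&(J[:,2]<46)];A=np.c_[t[:,:2],np.ones(len(t))];
for _ in range(4):
    s=np.linalg.lstsq(A,t[:,2],rcond=None)[0];r=t[:,2]-A@s;k=abs(r)<1;t,A=t[k],A[k]
print('cap plane slopes',s,len(t),'mid',(t.min(0)+t.max(0))/2, t.max(0)-t.min(0))
plan([566.8,-275.2,330],9.9)
E
python3 b.py
```

```text
4 254 [ -2.   15.1 -22.4  14.3]
8 301 [-13.   14.2 -23.   14.2]
12 531 [-11.6  13.3 -20.2  12.8]
16 406 [ -8.2   9.1 -16.6   8.3]
20 97 [ -5.3   3.6 -15.6   6. ]
24 160 [ -6.6   3.8 -15.5   6. ]
28 165 [ -8.1   3.2 -16.2   6. ]
32 200 [-13.3   2.3 -16.1   5.1]
36 274 [-15.2   1.3 -14.6   3.9]
40 171 [-15.2  -2.4 -11.2   0.9]
cap plane slopes [-2.25336424e-01  1.05966566e-02  3.77966335e+01] 205 mid [-6.81042463 -5.48052056 38.94759328] [16.6535615  15.54158149  4.70337815]
clock 26.85 pos [493.  214.3 383.6] phi 9.82 -> slide [-0.0106  0.4949  0.0541] roll -0.1
```

```bash
python3 - <<'E'
from h import *
def t(dx,z): return (c0+uy*-5+ux*dx)*[1,1,0]+[0,0,z]
plan(t(-50,330),9.9);plan(t(-50,264),9.9);plan(t(-39,264),9.9)
E
```

```text
clock 26.85 pos [493.  214.3 383.6] phi 9.82 -> slide [-0.0449 -0.0001  0.0538] roll -0.1
clock 26.85 pos [493.  214.3 383.6] phi 9.82 -> slide [-0.0447 -0.0002  0.1198] roll -0.1
clock 26.85 pos [493.  214.3 383.6] phi 9.82 -> slide [-0.0337 -0.0002  0.1197] roll -0.1
```

{"op": "carry_out", "data": {"slide": [[-0.03,0,0],[-0.046,0,0.04],[-0.046,0,0.08],[-0.046,0,0.118],[-0.046,0,0.118],[-0.04,0,0.118],[-0.036,0,0.118],[-0.033,0,0.118]], "roll": [0,0,0,0,0,0,0,0], "claw": [0,0,0,0,0,0,0,0]}}

```text
clock: 27.85
position: [461.9, 209.3, 268.4]
ee_rot: [0.996, 0.086, 0.001, -0.001]
contact_force: [-1.4, -0.7, 1.0]
gripper_width: 0.2
grasp_force: 0.4
```

{"op": "carry_out", "data": {"slide": [[0.002,0,0],[0.004,0,0],[0.006,0,0],[0.008,0,0]], "roll": [0,0,0,0], "claw": [0,0,0,0]}}

```text
clock: 28.35
position: [468.5, 210.1, 267.0]
ee_rot: [0.996, 0.086, -0.002, 0.001]
contact_force: [-7.2, -0.6, 5.6]
gripper_width: -0.2
grasp_force: 3.7
```

```bash
python3 b.py
```

```text
4 632 [ 10.4  24.3 -21.6  13.8]
8 1595 [ -2.4  23.7 -21.7  14.5]
12 1529 [ -3.4  20.4 -19.7  11.9]
16 430 [  4.   17.5 -15.6   8.3]
20 436 [  8.2  18.4 -14.5   7.4]
24 479 [  8.5  18.6 -14.3   7.3]
28 507 [  8.7  18.9 -14.1   7.3]
32 1053 [ -7.7  18.9 -16.9   7.4]
36 1253 [ -6.3  16.7 -18.3   6.8]
40 981 [ -4.1  13.8 -18.8   7.2]
44 496 [ -1.9   5.5 -19.    7.6]
cap plane slopes [-1.70331307e-01  1.21359199e-02  4.13809759e+01] 904 mid [ 6.60975785 -5.78822981 40.13756198] [21.64623156 26.86097757  4.67066078]
clock 28.4 pos [468.5 210.  266.9] phi 9.83 -> slide [ 0.0138  0.495  -0.0624] roll -0.1
```

{"op": "carry_out", "data": {"slide": [[-0.003,0,0],[-0.006,0,0],[-0.01,0,0],[-0.014,0,0],[-0.024,0,-0.03],[-0.024,0,-0.08],[0.01,0,-0.12],[0.025,0,-0.12]], "roll": [0,0,0,0,0,0,0,0], "claw": [0,0,0,0,0,0,0,0.02]}}

```text
clock: 29.4
position: [495.4, 215.4, 391.3]
ee_rot: [0.996, 0.086, 0.004, -0.002]
contact_force: [0.8, -0.3, -0.9]
gripper_width: 16.9
grasp_force: 0.0
```

```bash
python3 b.py; python3 - <<'E'
from h import *
check(0,82,11)
p=get_image('side');save(p,'s8.png');a=cv2.imread('pics/s8.png');cv2.imwrite('pics/s8c.png',cv2.resize(a[150:250,220:340],None,fx=6,fy=6,interpolation=cv2.INTER_CUBIC))
E
```

```text
4 232 [ -0.1  15.2 -22.3  14.1]
8 314 [-14.4  14.4 -22.6  14.3]
12 516 [-11.2  13.3 -20.3  12. ]
16 316 [ -6.9   8.9 -16.5   8.1]
20 88 [ -3.    5.5 -14.9   6.5]
24 147 [ -4.5   5.3 -14.8   6.5]
28 145 [ -5.    4.7 -14.8   6.4]
32 188 [-11.    4.1 -14.7   6.3]
36 250 [-11.3   2.7 -13.3   4.8]
40 173 [-13.9  -0.2 -10.4   2. ]
cap plane slopes [-0.26244238  0.03910649 38.18700338] 179 mid [-4.94808166 -4.91793488 38.98683837] [17.62349246 15.21803466  4.66237962]
clock 29.45 pos [495.9 215.4 388.6] phi 9.83 -> slide [-0.0142  0.4956  0.0575] roll -0.1
side 174 top z_p rel mouth [24.6 41.3 43.3] top ctr [-5.5 -5.7 42.1] n [ 0.09 -0.1   0.99]
scene 276 top z_p rel mouth [15.7 39.  42.1] top ctr [-9.1 -6.4 41.4] n [-0.02 -0.13 -0.99]
wrist 2423 top z_p rel mouth [17.5 38.8 41.1] top ctr [-5.8 -4.4 39.4] n [ 0.21 -0.    0.98]
```

Bottle now sits near aligned and on the floor of its pocket (top about 40 mm above the mouth, as expected). The vial comes next.

{"op": "carry_out", "data": {"slide": [[0,0.06,0],[0,0.12,0],[0,0.18,0],[0,0.24,0],[0,0.3,0],[-0.005,0.36,0],[-0.01,0.42,0.02],[-0.01,0.48,0.05]], "roll": [0,0,0,0,0,0,0,0], "claw": [0.045,0.045,0.045,0.045,0.045,0.045,0.045,0.045]}}

```text
clock: 30.65
position: [564.7, -256.6, 339.2]
ee_rot: [0.996, 0.086, 0.0, 0.0]
contact_force: [1.7, -0.0, 1.4]
gripper_width: 45.0
grasp_force: 0.0
```

{"op": "carry_out", "data": {"slide": [[0,0.015,0.01],[0,0.015,0.01],[0,0.015,0.01]], "roll": [0,0,0], "claw": [0.045,0.045,0.045]}}

```text
clock: 31.02
position: [568.0, -268.5, 330.4]
ee_rot: [0.996, 0.087, 0.0, 0.0]
contact_force: [-0.1, -0.2, 0.4]
gripper_width: 44.8
grasp_force: 0.0
```

```bash
python3 - <<'E'
from h import *
p,st=tops([('vial',566.8,-275.2,44,10),('pink',520,-262,44,10)]);
plan([566.8,-275.2,201],9.9)
E
```

```text
pos [ 568.  -268.5  330.4] phi 9.95
vial 638 circle [ 567.1 -275.4] 10.0 bbox mid [ 567.2 -275.5   42.8] z 43.1
pink 566 circle [ 517.  -258.9] 10.1 bbox mid [ 517.1 -259.1   42.6] z 43.1
clock 31.07 pos [ 568.1 -268.3  330.9] phi 9.98 -> slide [-0.0027  0.0065  0.1299] roll 0.1
```

{"op": "carry_out", "data": {"slide": [[-0.002,0.007,0.04],[-0.002,0.007,0.09],[-0.002,0.007,0.13],[-0.002,0.007,0.13],[-0.002,0.007,0.13],[-0.002,0.007,0.13],[-0.002,0.007,0.13],[-0.002,0.007,0.13]], "roll": [0,0,0,0,0,0,0,0], "claw": [0.045,0.045,0.045,0.045,0.03,0.012,0.012,0.012]}}

```text
clock: 32.08
position: [568.2, -276.9, 202.6]
ee_rot: [0.996, 0.086, 0.002, 0.001]
contact_force: [-0.1, 2.2, 7.2]
gripper_width: 17.0
grasp_force: 58.8
```

{"op": "carry_out", "data": {"slide": [[0,0,0],[0,0,-0.03],[0,0,-0.08],[0,0,-0.13],[0,0,-0.18],[0,0,-0.2],[0,0,-0.2]], "roll": [0,0,0,0,0,0,0], "claw": [0.012,0.012,0.012,0.012,0.012,0.012,0.012]}}

```text
clock: 32.95
position: [566.9, -277.1, 402.5]
ee_rot: [0.996, 0.086, 0.003, 0.001]
contact_force: [0.0, -0.7, -0.6]
gripper_width: 17.0
grasp_force: 58.6
```

```bash
python3 - <<'E'
from h import *
plan(tl(-64,56,160),9.9);plan(tl(-64,56,56),9.9)
E
```

```text
clock 32.95 pos [ 566.9 -277.1  402.5] phi 9.85 -> slide [ 0.0722 -0.438   0.0122] roll -0.1
clock 32.95 pos [ 566.9 -277.1  402.5] phi 9.85 -> slide [ 0.0716 -0.4382  0.1162] roll -0.1
```

{"op": "carry_out", "data": {"slide": [[0.009,-0.056,0],[0.018,-0.112,0],[0.027,-0.168,0],[0.036,-0.224,0],[0.045,-0.28,0],[0.054,-0.336,0],[0.063,-0.392,0],[0.072,-0.438,0.005]], "roll": [0,0,0,0,0,0,0,0], "claw": [0.012,0.012,0.012,0.012,0.012,0.012,0.012,0.012]}}

```text
clock: 33.95
position: [562.4, 168.8, 393.4]
ee_rot: [0.996, 0.086, -0.001, 0.0]
contact_force: [0.3, 0.1, -0.8]
gripper_width: 16.7
grasp_force: 58.7
```

{"op": "carry_out", "data": {"slide": [[0,0,0.03],[0,0,0.07],[0,0,0.11],[0,0,0.11],[0,0,0.11]], "roll": [0,0,0,0,0], "claw": [0.012,0.012,0.012,0.012,0.012]}}

```text
clock: 34.58
position: [563.1, 166.7, 285.1]
ee_rot: [0.996, 0.086, -0.0, 0.0]
contact_force: [-0.2, -0.5, -0.2]
gripper_width: 16.9
grasp_force: 58.7
```

```bash
python3 - <<'E'
from h import *
plan(tl(-64,30.5,56),9.9)
st=read_state()
x=fit(st['position']-[0,0,154.7],[(9.5,0,29),(10,29,44)],-50,-19,25,init=(0.05,0,0,47))
E
```

```text
clock 34.58 pos [563.1 166.7 285.1] phi 9.85 -> slide [-0.0254 -0.     -0.0007] roll -0.1
108 tilt -59.3 a,b,h [46.9  2.1 81.2] res 1.46
100 tilt -29.7 a,b,h [12.5  0.8 51. ] res 2.14
208 tilt -61.4 a,b,h [52.5  1.4 86.3] res 1.89
```

Exactly placed. Pressing now to tilt it.

{"op": "carry_out", "data": {"slide": [[-0.005,0,0],[-0.01,0,0],[-0.014,0,0],[-0.018,0,0],[-0.022,0,0],[-0.0255,0,0],[-0.0255,0,0]], "roll": [0,0,0,0,0,0,0], "claw": [0.012,0.012,0.012,0.012,0.012,0.012,0.012]}}

```text
clock: 35.55
position: [540.8, 164.2, 288.3]
ee_rot: [0.996, 0.087, 0.008, -0.003]
contact_force: [8.7, 2.4, 2.7]
gripper_width: 17.2
grasp_force: 58.7
```

{"op": "carry_out", "data": {"slide": [[0.008,0,0],[0.01,0,-0.03],[0.01,-0.03,-0.07],[0.0,-0.08,-0.09],[-0.02,-0.12,-0.09],[-0.05,-0.144,-0.09],[-0.05,-0.144,-0.09],[-0.05,-0.144,-0.09]], "roll": [0,0,0,0,0,0,0,0], "claw": [0.012,0.012,0.012,0.012,0.012,0.012,0.012,0.012]}}

```text
clock: 36.55
position: [463.8, 295.4, 374.4]
ee_rot: [0.996, 0.086, -0.001, 0.001]
contact_force: [0.8, -0.6, -1.0]
gripper_width: 16.8
grasp_force: 58.7
```

```bash
python3 - <<'E'
from h import *
st=read_state();G=st['position']-[0,0,154.7];print(st['position'])
x=fit(G,[(9.5,0,29),(10,29,44)],-55,-20,45,init=(.45,0,0,47))
for c in ['side','scene']:
    q=get_image(c);Q=cloud(q).reshape(-1,3);Q=Q[np.isfinite(Q[:,0])]-G;J=np.c_[Q@ux,Q@uy,Q[:,2]]
    for l in range(-54,-10,6):
        w=J[(abs(J[:,0])<45)&(abs(J[:,1])<30)&(J[:,2]<l+6)&(J[:,2]>l)]
        if len(w)>3: print(l,len(w),np.round(np.percentile(w,[3,97],axis=0)[:,:2].T.ravel(),1))
    if c=='side': save(q,'s9.png')
a=cv2.imread('pics/s9.png');cv2.imwrite('pics/s9c.png',cv2.resize(a[60:220,180:340],None,fx=3.5,fy=3.5))
E
```

```text
[463.8062202  295.44525676 374.39035052]
83 tilt 11.4 a,b,h [-0.3  1.1 43.1] res 0.8
82 tilt 10.8 a,b,h [-2.  -0.2 48.3] res 0.88
165 tilt 10.9 a,b,h [-1.   0.5 48. ] res 1.13
-48 8 [-0.5  8.1 -9.8 -1.8]
-42 17 [ -2.4  16.1 -11.5  -2. ]
-36 21 [-4.3 13.8 -8.6 -0.2]
-30 21 [ -4.7   9.9 -11.   -1.4]
-24 20 [ -5.9  13.2 -11.6   2.2]
-18 18 [ -8.7   7.4 -17.2   9.4]
-12 30 [-10.9  11.1 -20.5  11.2]
-48 17 [ -2.4  11.7 -10.2   3.6]
-42 21 [ -4.7  13.  -10.4  -0.9]
-36 17 [ -5.1   7.  -11.5   0. ]
-30 19 [ -6.9   7.8 -12.4   2.2]
-24 8 [ -8.2   3.6 -14.1  11.5]
-18 25 [-11.6   4.7 -19.3  12.8]
-12 47 [-12.9   4.3 -22.5  13.9]
```

```bash
python3 - <<'E'
from h import *
for x,z in ((13,66),(13,46),(13,38),(12.8,31)): plan(pk(1,x,z),9.9)
E
```

```text
clock 36.75 pos [464.6 295.2 374.4] phi 9.77 -> slide [-0.0027 -0.0006  0.0809] roll -0.1
clock 36.75 pos [464.6 295.2 374.4] phi 9.77 -> slide [ 0.0073 -0.0007  0.0982] roll -0.1
clock 36.75 pos [464.6 295.2 374.4] phi 9.77 -> slide [ 0.0113 -0.0007  0.1052] roll -0.1
clock 36.75 pos [464.6 295.2 374.4] phi 9.77 -> slide [ 0.0147 -0.0007  0.1113] roll -0.1
```

{"op": "carry_out", "data": {"slide": [[-0.003,-0.001,0.04],[-0.003,-0.001,0.08],[-0.003,-0.001,0.08],[0.001,-0.001,0.087],[0.005,-0.001,0.094],[0.0075,-0.001,0.098],[0.0095,-0.001,0.102],[0.0095,-0.001,0.102]], "roll": [0,0,0,0,0,0,0,0], "claw": [0.012,0.012,0.012,0.012,0.012,0.012,0.012,0.012]}}

```text
clock: 37.75
position: [473.3, 298.4, 272.5]
ee_rot: [0.996, 0.086, -0.0, 0.0]
contact_force: [0.4, -0.8, -0.1]
gripper_width: 16.8
grasp_force: 58.6
```

```bash
python3 - <<'E'
from h import *
st=read_state();print(st['contact_force'])
for x,z in ((13,38),(12.8,31)): plan(pk(1,x,z),9.9)
q=get_image('wrist');Q=cloud(q,st).reshape(-1,3);Q=Q[np.isfinite(Q[:,0])]-(c0+80*uy)
J=np.c_[Q@xp,Q@uy,Q@zp];J=J[(abs(J[:,0])<38)&(abs(J[:,1])<30)&(J[:,2]>-30)&(J[:,2]<40)]
for l in range(-26,34,5):
    w=J[(J[:,2]>l)&(J[:,2]<l+5)]
    if len(w)>5: print(l,len(w),np.round(np.percentile(w,[1,50,99],axis=0)[:,:2].T.ravel(),1))
save(q,'w9.png')
E
```

```text
[ 0.35202511 -0.80254203 -0.09426421]
clock 37.75 pos [473.3 298.4 272.5] phi 9.85 -> slide [0.0021 0.0011 0.0033] roll -0.1
clock 37.75 pos [473.3 298.4 272.5] phi 9.85 -> slide [0.0055 0.0011 0.0094] roll -0.1
-26 283 [-14.  -12.8 -10.1 -12.7  -0.3  13. ]
-21 202 [-13.7 -12.8  37.9 -13.   -6.1  13.1]
-16 139 [-14.  -12.6  37.7 -19.   -9.8  13.1]
-11 148 [-13.9 -12.5  23.2 -13.  -10.5  15.6]
-6 471 [-13.9   3.9  36.8 -27.3  -1.   28. ]
-1 10236 [-26.4  18.8  37.7 -29.5  -0.1  29.5]
4 281 [ 1.1  8.4 10.8 -8.3  1.2 10.4]
9 293 [ 3.5 10.1 12.3 -8.2  1.2 10.1]
14 358 [ 4.6 11.7 13.8 -8.3  1.1  9.9]
19 325 [  8.3  13.   15.9 -12.2   0.4  13. ]
24 647 [ 11.2  15.7  17.9 -18.4   0.7  19.7]
29 903 [ 12.7  17.2  20.9 -20.8   0.7  21.8]
```

```bash
python3 - <<'E'
from h import *
P=read_state()['position']-c0-80*uy-[0,0,154.7];print(P@xp,P@uy,P@zp)
b=read_state()['position']
for dx,dz in ((-.7,-6),(-1.5,-13)): plan(b+xp*dx+zp*dz-uy*.7)
E
```

```text
12.836716355557627 1.119405853056937 42.08806282452143
clock 37.8 pos [473.3 298.4 272.7] phi 9.86 -> slide [0.0024 0.0007 0.0055] roll 0
clock 37.8 pos [473.3 298.4 272.7] phi 9.86 -> slide [0.0052 0.0007 0.012 ] roll 0
```

{"op": "carry_out", "data": {"slide": [[0.001,0.001,0.003],[0.0025,0.001,0.0055],[0.004,0.001,0.009],[0.005,0.001,0.012],[0.005,0.001,0.012]], "roll": [0,0,0,0,0], "claw": [0.012,0.012,0.012,0.012,0.012]}}

```text
clock: 38.42
position: [478.7, 298.5, 260.6]
ee_rot: [0.996, 0.086, 0.0, -0.0]
contact_force: [1.3, -0.4, 0.4]
gripper_width: 16.9
grasp_force: 58.6
```

{"op": "carry_out", "data": {"slide": [[0.001,0,0.002],[0.002,0,0.004],[0.0025,0,0.006],[0.0025,0,0.006]], "roll": [0,0,0,0], "claw": [0.012,0.012,0.012,0.012]}}

```text
clock: 38.92
position: [481.2, 299.0, 254.8]
ee_rot: [0.996, 0.086, 0.001, -0.001]
contact_force: [3.9, 1.2, 1.1]
gripper_width: 16.9
grasp_force: 58.7
```

{"op": "carry_out", "data": {"slide": [[0,0,0],[0,0,0],[0,0,-0.001],[0,0,-0.002],[0,0,-0.04],[0,0,-0.09],[0,0,-0.13],[0,0,-0.13]], "roll": [0,0,0,0,0,0,0,0], "claw": [0.02,0.027,0.035,0.035,0.035,0.035,0.035,0.035]}}

```text
clock: 39.92
position: [481.2, 299.0, 388.8]
ee_rot: [0.996, 0.086, 0.003, -0.003]
contact_force: [-0.7, -0.6, -0.8]
gripper_width: 34.9
grasp_force: 0.0
```

```bash
python3 - <<'E'
from h import *
st=read_state();q=get_image('wrist');Q0=cloud(q,st).reshape(-1,3);Q0=Q0[np.isfinite(Q0[:,0])];save(q,'w10.png')
for k in (-1,0,1):
    Q=Q0-(c0+80*k*uy);J=np.c_[Q@xp,Q@uy,Q@zp];J=J[(abs(J[:,0])<38)&(abs(J[:,1])<36)&(J[:,2]>3)&(J[:,2]<60)]
    print('k',k)
    for l in range(4,46,4):
        w=J[(J[:,2]>l)&(J[:,2]<l+4)]
        if len(w)>5: print(l,len(w),np.round(np.percentile(w,[1,50,99],axis=0)[:,:2].T.ravel(),1))
a=cv2.imread('pics/w10.png');cv2.imwrite('pics/w10c.png',cv2.resize(a[60:360,100:500],None,fx=2,fy=2))
E
```

```text
k -1
4 704 [-19.8  17.   24.2 -23.4  13.2  27.4]
8 545 [-13.9  15.3  21.8 -17.7  13.   24.9]
12 129 [-11.8  15.4  21.2  -9.9  12.4  25.6]
16 372 [-15.7  15.7  21.9 -16.2  14.7  25.9]
20 396 [-13.9  16.3  21.8 -18.   13.2  25.8]
24 406 [-14.3  16.1  21.7 -18.5  13.2  25.9]
28 434 [-16.8  15.7  21.8 -18.6  14.4  25.9]
32 2581 [-28.3  -3.1  20.6 -24.    1.   24.9]
36 498 [-15.4   7.1  19.6 -18.3   2.4  22.7]
k 0
4 256 [ -6.   11.6  15.  -19.2   3.1  14.8]
8 334 [-15.7   8.9  14.5 -21.8   3.   14.7]
12 521 [-14.1   6.8  13.3 -20.1  -0.1  12.5]
16 334 [ -9.9   3.4   8.4 -16.   -1.    8.3]
20 101 [ -8.4   2.6   5.1 -14.   -1.2   7.1]
24 157 [ -8.6   2.6   4.9 -13.2  -0.4   7. ]
28 173 [ -9.    1.9   4.5 -13.4  -0.5   6.9]
32 197 [-12.5   0.5   3.6 -14.3  -0.4   6.8]
36 265 [-12.7  -1.7   2.7 -12.9  -2.    5.3]
40 173 [-13.9  -6.8  -1.4 -10.   -3.8   1.9]
k 1
4 99 [-0.8  5.2  6.9 -9.4  0.2  8.9]
8 98 [-2.9  4.9  7.2 -9.3  0.2  9.6]
12 103 [-2.4  5.   6.9 -9.2 -0.6  9.5]
16 412 [-11.7  -2.1   6.4  -9.2   0.1   8.8]
```

View pics/w10c.png

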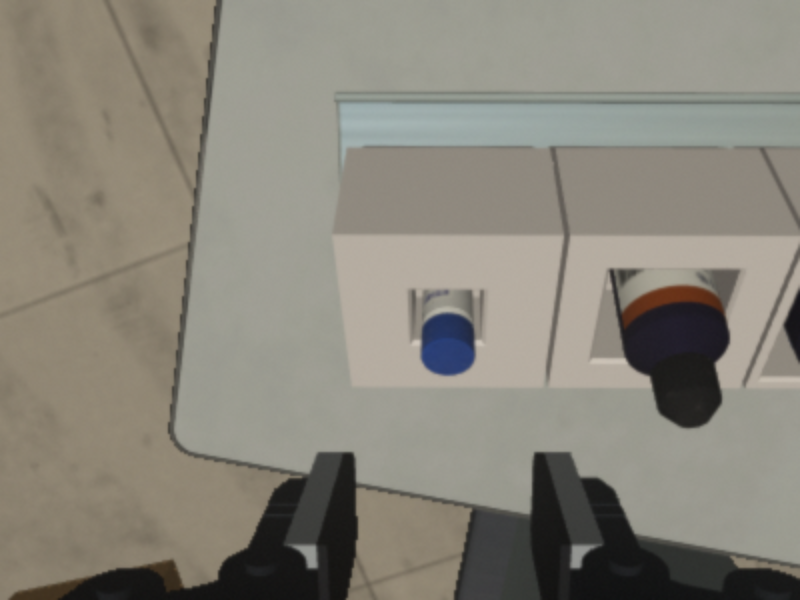

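The vial (447,335) is seated straight with its top 18 mm above the mouth. The bottle (680,350) is seated too, and the jar was already confirmed. Handing in.

```bash
python3 -c "from bench import job_done; print(job_done())"
```

```text
the job is handed in; nothing more can be done
None
```

The jar, dropper bottle and vial each sit on the bottom of their own pocket, cap outward, placed in that order; the job was handed in at about 40 s of the 72 s, the bottle leaning a few degrees within its pocket's play, and the swab cup, label roll and cotton cup were not touched.

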